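# Clamp a cast plinth and dress its mould seam

### The job

Turn both red wing clamps fully home so that their arms hold the pale grey plinth down, then take the yellow sprung dresser from its blue tray and run its foot, in line with the blue seam on the plinth's top and pressed about half way into its spring, along the whole seam in one unbroken stroke from the end with the two yellow dots to the other end, without lifting off on the way or ramming the foot hard against its stop. Afterwards stand the dresser upright on the floor of its tray again and let go. Leave the paint pots, the brush cup and the figure undisturbed.

Things in the scene. Friction and masses are not known exactly. Their poses are not given: they have to be found in the camera images.
- jig: fixed wooden board, 270 x 140 x 15 mm, that carries the plinth and both clamps; origin under its centre on the table, x along its length, z up. Aluminium fences 6 mm high frame the plinth in its middle, 1.5 mm clear all round
- plinth: loose pale grey casting on the jig: base 200 x 60 x 12 mm, on it a block 150 (x) x 50 (y) mm with a flat top 32 mm above the origin; 25 mm long ledges, 12 mm high, at both ends. Origin under its centre, x along its length. The blue seam runs along the top at y = 0, x = -75 to +75 mm; two yellow dots at x = -64, y = +-15 mm mark its start end
- clamp_a_grip (a point): middle of clamp A's red wing, the point to grip, 67 mm above the table: wing 44 mm long (this point's x), 16 wide, 26 high (13 above and below the point). It sits on a pivot at jig x = +87.5, y = +50 mm. Under it a steel arm (14 mm wide, 42 mm from pivot to tip, top 34.5 mm above the table) points along the point's +x
- clamp_b_grip (a point): the same for clamp B, pivot at jig x = -87.5, y = -50 mm; its arm points along the point's -x
- clamp_a (a joint): angle of clamp A, rad: 0 with the arm pointing away along the jig's +x, grows as it turns clockwise seen from above, end stop at 1.571 with the arm and wing across the board, the arm over the plinth's ledge (fully home)
- clamp_b (a joint): angle of clamp B, rad: 0 with the arm pointing away along the jig's -x, grows as it turns clockwise seen from above, end stop at 1.571 (fully home), as clamp A
- dresser: loose hand tool, 96 mm tall, 0.23 kg, standing in the tray: yellow handle 56 (x) x 28 (y) mm, 38 to 96 mm above the origin, on an aluminium plate 62 x 38 mm (28 to 38 mm up); below it a black sprung foot 60 (x) x 36 (y) x 12 mm. Origin at the centre of the sole when the foot is fully out; z up along the handle
- dresser_grip (a point): point in the middle of the yellow handle, 70 mm above the dresser's origin; grip across its 28 mm width (the dresser's y)
- foot (a joint): how far the sprung foot is pressed in, m: 0 fully out, 0.016 hard against its stop. Pressing takes about 2.5 N to start, 6.5 N half way (0.008), 10.5 N at the stop
- sole (a point): centre of the foot's flat underside; moves with the foot
- tray: fixed blue open tray, 110 (x) x 90 (y) mm outside, walls 4 mm thick and 12 mm high; origin under its centre on the table
- tray_floor (a point): centre of the tray's inner floor, 4 mm above the table
- pot_blue: blue paint pot with black lid, 44 mm diameter, 65 mm high, beside the jig; origin under its centre. Leave alone
- pot_yellow: yellow paint pot with black lid, 44 mm diameter, 65 mm high, beside the jig; origin under its centre. Leave alone
- brush_cup: dark wooden cup, 72 mm diameter, 105 mm high, with brushes up to 175 mm high, near the tray; origin under its centre. Leave alone
- figure: small blue painted figure on a wooden painting handle, 48 mm diameter, 100 mm high, near the tray; origin under its centre. Leave alone
Mind the look-alikes: they are no part of the job. Of the things shaped like the tray, the blue one is meant.

How it is judged:
By the outcome, as a careful person would: the job done as asked, in the order asked, and still so for the second after the job is handed in, with the robot touching nothing.
It also fails if it takes over 72 s, if anything falls off the work surface, if the arm or the gripper's body presses on something with over 40 N, if the wrist force passes 120 N, or if a joint passes its speed limit or range.

### The arm

A 6-joint arm with a two-finger parallel gripper is mounted at the origin on the work surface. World frame = base frame: x ahead of the robot, y to its left, z up, the work surface at z = 0. Lengths are in m, angles in rad, forces in N, time in s.
With the tool pointing down it reaches from about 0.425 to 0.95 m from the base axis. Payload 3.5 kg.
Tool frame: the origin (TCP) lies at the very end of the fingers, on their centre line; the grasp point (between the pads) lies 19 mm behind it (ctrl.pinch_z is the distance from the TCP to the grasp point, in m); z points along the fingers, y is the line along which they close (so a half turn about z gives the same grasp; the last joint's range is limited). The gripper opens to 85 mm and grips with 20 to 120 N. Pads are 22 mm wide; open, the fingers measure 114 mm over their backs; the gripper's body (76 mm by 85 mm) begins 54 mm behind the grasp point. The pads swing forward as they close: fully open they stand 13 mm farther back than shut.
Start: joints at [1.086, 0.286, 1.577, -0, 1.279, -0.15], TCP at [0.222, 0.638, 0.231] pointing down, gripper open.
Joint ranges: [-2.77, 2.77], [-0.9, 2.22], [0.21, 2.48], [-1.53, 4.67], [0.24, 2.81], [-2.84, 2.84]. Speed limits (rad/s): [2.79, 2.79, 3.14, 3.14, 3.14, 3.14].

### API

Orientations are given as a unit quaternion [x, y, z, w].
In Python, from plant import ctrl gives the robot as it stands. The module is installed in compiled form; this text tells all that it offers.
- The arm moves only by the shell command python3 -m crank 'ROWS' [OPENING] [FORCE]. ROWS is JSON, a list of rows, each a list of 6 numbers: the shift along the tool's x, y, z in cm, then the turn, a rotation vector about the tool's x, y, z in rad. In form: [[tx, ty, tz, rx, ry, rz], ...]. A call has 1 to 10 rows; each row is the pose to reach, as a shift and turn from the pose commanded when the call began, along the tool's axes at that moment; what a row does not reach only later rows make up. A row lasts 1/10 s, in which the tool goes at most 50 mm and 8.59 degrees, less where a joint would pass 70% of its speed; a pose out of reach is approached as far as the arm can. A call with a gripper value outside its range is refused whole. OPENING is the opening, from 0 (shut) to 1 (fully open), set as the call begins (- or left out, the last holds). The fingers move at their own pace and stop on an object; FORCE is the grip in N (left out, the last holds). Time passes only in rows, so rows that repeat a pose let the fingers close. It gives the time, the measured TCP pose, the force, the opening and the grip force at its end, in the units of the state.
- ctrl.get_state(): the state, without advancing time (a new reading comes with each control period).
- ctrl.read_camera(name): name is "side" or "top"; returns (picture, depth): 480x640x3 uint8, blue, green, red; 480x640 float32, m along the optical axis (not along the pixel's ray), 0 where there is no reading.
- ctrl.camera_info(name): a dict with "K" (3x3 intrinsics, pixels), "k1" (the pictures are not rectified: a ray, as slopes to the right and down, at radius r is drawn at 1 + k1 r^2 times it, then the intrinsics apply), "origin" and "orientation" of the camera in the world. Camera axes: x right, y down, z forward; pixel columns grow to the right and rows downward; lengths in m; the calibration is good to about 2 mm. A picture is of the moment at which its call begins. camera_info takes no time and is no camera call.
- ctrl.sign_off(): hands the job in; it is judged then, once.
The state is a dict: "time": time; "qpos": joint angles; "dq": joint speeds; "joint_efforts": joint torques, N m; "eef_pos": TCP position; "tcp_rot": TCP orientation; "contact_force": force on the tool from outside, world axes, zero at the start; "wrist_torque": the same for the moment, N m; "opening": opening from 0.0 (shut) to 1.0 (fully open); "finger_force": force on a finger pad.
Only numpy, scipy, OpenCV 4.12 (cv2) and the standard library are available. Lean on these libraries where they do the work, as an engineer would, in place of code of your own. Each camera call takes 0.05 s, during which the arm holds its last target. There are 200 camera calls.

## Working session

There is one attempt and no reset: what is moved stays moved. The work goes in short steps, Python scripts to look and compute and a shell command to move; the robot and the scene stay as the last step left them, time stands still between calls to the robot, and variables do not carry over. Pictures are saved under pics/ and viewed, at most 10 in all, crops included, and the job is handed in when it is done.

```bash
mkdir -p pics
cat > h.py <<'E'
import numpy as np, cv2
from plant import ctrl
from scipy.spatial.transform import Rotation as R
def snap(n,f):
    im,d=ctrl.read_camera(n); cv2.imwrite(f'pics/{f}.png',im); np.savez(f'pics/{f}.npz',im=im,d=d); return im,d
def ray(n,u,v):
    c=ctrl.camera_info(n);K=np.array(c['K']);k=c['k1']
    p=cv2.undistortPoints(np.array([[[u,v]]],float),K,np.array([k,0,0,0.]))[0,0]
    return np.array(c['origin']),R.from_quat(c['orientation']).as_matrix()@np.r_[p,1]
def atz(n,u,v,z):
    o,r=ray(n,u,v); return o+r*(z-o[2])/r[2]
def atd(n,u,v,d): 
    o,r=ray(n,u,v); return o+r*d
def cloud(n,d):
    c=ctrl.camera_info(n);K=np.array(c['K'])
    g=np.stack(np.meshgrid(np.arange(640),np.arange(480)),-1).reshape(-1,1,2).astype(float)
    p=cv2.undistortPoints(g,K,np.array([c['k1'],0,0,0.])).reshape(-1,2)
    P=np.c_[p,np.ones(len(p))]*d.reshape(-1,1)
    return (P@R.from_quat(c['orientation']).as_matrix().T+np.array(c['origin'])).reshape(480,640,3)
E
python3 - <<'E'
from h import *
for n in('side','top'):
    snap(n,n+'0'); print(ctrl.camera_info(n))
print(ctrl.get_state(), ctrl.pinch_z)
E
```

```text
{'K': array([[448.73100385,   0.        , 321.28365813],
       [  0.        , 448.73100385, 233.02457144],
       [  0.        ,   0.        ,   1.        ]]), 'k1': -0.06740750812791181, 'origin': array([ 0.14961838, -0.51981674,  0.65489608]), 'orientation': array([ 0.87018917, -0.25888395,  0.11910862, -0.40194907])}
{'K': array([[449.4909608 ,   0.        , 314.78991971],
       [  0.        , 449.4909608 , 235.94960257],
       [  0.        ,   0.        ,   1.        ]]), 'k1': -0.11347565622181904, 'origin': array([0.32412674, 0.03936423, 1.00278418]), 'orientation': array([-0.69637169,  0.71005966, -0.07436756,  0.07315198])}
{'time': 0.1, 'qpos': array([ 1.08604191e+00,  2.87086807e-01,  1.57802159e+00,  3.14255541e-06,
        1.27859171e+00, -1.49990797e-01]), 'dq': array([-0.00214502, -0.00038459, -0.0034038 , -0.00168798, -0.00099567,
       -0.0009703 ]), 'joint_efforts': array([ 1.04800627e-03, -4.07298446e+01, -2.93697971e+01, -1.30385879e-04,
        3.46155161e-03,  4.97551142e-06]), 'eef_pos': array([0.22145728, 0.63701606, 0.23008389]), 'tcp_rot': array([ 1.66601680e-01,  9.86023717e-01, -1.00062937e-03, -3.30266002e-04]), 'contact_force': array([ 0.24987247,  0.0066577 , -0.14565552]), 'wrist_torque': array([-0.01444428,  0.00543308, -0.03166133]), 'finger_force': 0.0, 'opening': 1.000244965616757} 0.0187
```

View pics/top0.png

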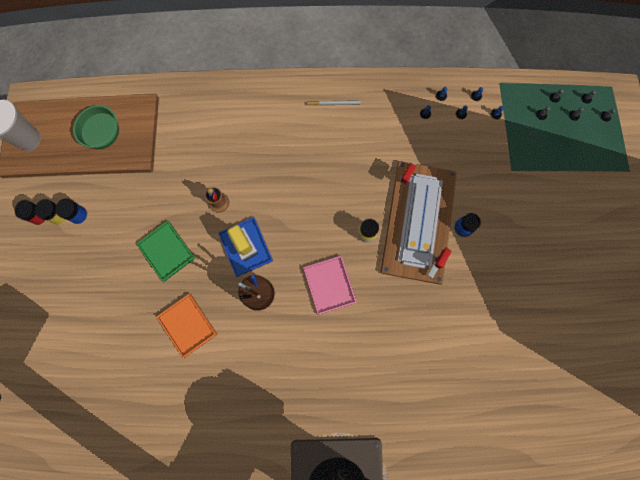

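View pics/side0.png

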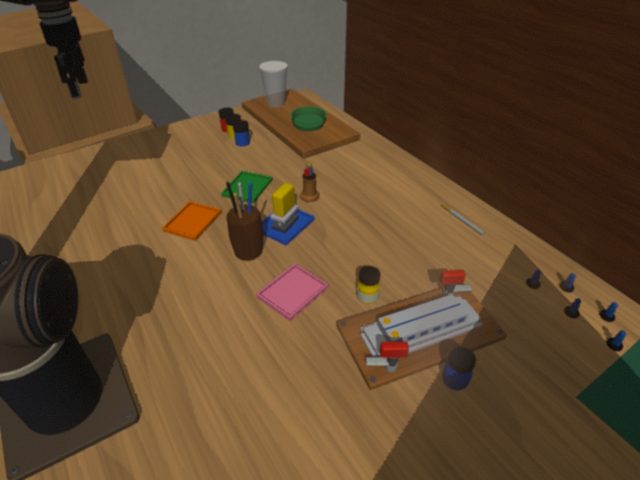

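Top view: the jig is at (420,222), with red wings at (409,173) and (443,258) and yellow dots at its near end, (412,244) and (427,246). The tray-shaped things are blue (245,247) holding the yellow dresser, green (165,251), orange (186,325) and pink (328,284). The blue one fits the description. I'll confirm it in enlarged crops.

Run:
```python
from h import *
t=cv2.imread('pics/top0.png');s=cv2.imread('pics/side0.png')
a=cv2.resize(t[155:290,370:490],None,fx=4.4,fy=4.4,interpolation=cv2.INTER_CUBIC)
b=cv2.resize(t[205:285,210:280],None,fx=3.6,fy=3.6,interpolation=cv2.INTER_CUBIC)
c=np.zeros((594,800,3),np.uint8);c[:a.shape[0],:a.shape[1]]=a;c[:b.shape[0],540:540+b.shape[1]]=b
e=cv2.resize(s[175:250,255:325],None,fx=3.6,fy=3.6,interpolation=cv2.INTER_CUBIC);c[300:300+e.shape[0],540:540+e.shape[1]]=e
cv2.imwrite('pics/c1.png',c)
cv2.imwrite('pics/c2.png',cv2.resize(s[255:395,330:510],None,fx=4.2,fy=4.2,interpolation=cv2.INTER_CUBIC))
```

```text
(no output)
```

View pics/c1.png

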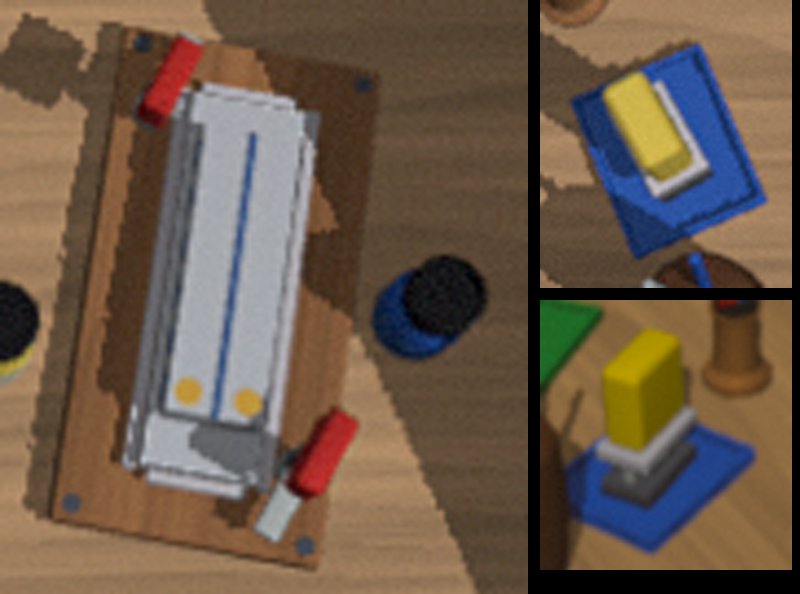

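View pics/c2.png

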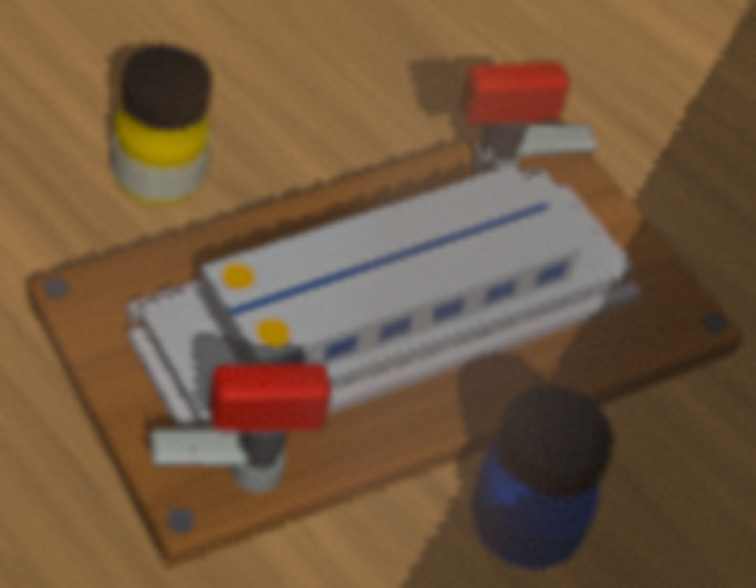

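The crops show the wings half open (both arms point away, about 20-30° in), the seam, the start dots at the near end, and the yellow dresser on the blue tray. Next, measuring.

```bash
cat > meas.py <<'E'
from h import *
import sys
tag=sys.argv[1] if len(sys.argv)>1 else '0'
def rect(P): 
    (c,wh,a)=cv2.minAreaRect((P[:,:2]*1000).astype(np.float32)); 
    if wh[0]<wh[1]: wh=wh[::-1];a+=90
    return f"c={np.round(c,1)} wh={np.round(wh,1)} ang={(a+90)%180-90:.1f} n={len(P)}"
B={'jig':(370,155,490,290),'tray':(210,205,280,285)},{'jig':(330,255,510,395),'tray':(255,175,325,250)}
for i,n in enumerate(('top','side')):
    z=np.load(f'pics/{n}{tag}.npz');im,d=z['im'],z['d'];X=cloud(n,d)
    hsv=cv2.cvtColor(im,cv2.COLOR_BGR2HSV);H,S,V=[hsv[...,k].astype(int) for k in range(3)]
    def reg(r):
        m=np.zeros(d.shape,bool);u0,v0,u1,v1=B[i][r];m[v0:v1,u0:u1]=1;return m&(d>0)
    red=reg('jig')&((H<5)|(H>174))&(S>170)&(V>60)
    nn,L,st,ce=cv2.connectedComponentsWithStats(red.astype(np.uint8))
    for k in range(1,nn):
        if st[k,4]>40:
            P=X[L==k]; zt=np.percentile(P[:,2],90); T=P[(P[:,2]>zt-.006)]
            print(n,'red',ce[k].round(0),'ztop',zt.round(4),rect(T))
    yel=reg('tray')&(H>20)&(H<35)&(S>130)&(V>80)
    P=X[yel];zt=np.percentile(P[:,2],90);T=P[P[:,2]>zt-.006];print(n,'handle zt',zt.round(4),rect(T))
    bl=reg('tray')&(H>100)&(H<130)&(S>130);nn,L,st,ce=cv2.connectedComponentsWithStats(bl.astype(np.uint8));k=1+st[1:,4].argmax()
    P=X[L==k];P=P[P[:,2]<.02];print(n,'tray zmed',np.median(P[:,2]).round(4),rect(P))
    se=reg('jig')&(H>100)&(H<125)&(S>90)&(X[...,2]>.036)&(X[...,2]<.06)
    nn,L,st,ce=cv2.connectedComponentsWithStats(se.astype(np.uint8),connectivity=8)
    for k in range(1,nn):
        if st[k,4]>15: print(n,'blue',ce[k].round(0),'z',np.median(X[L==k][:,2]).round(4),rect(X[L==k]))
    do=reg('jig')&(H>12)&(H<32)&(S>140)&(V>110)&(X[...,2]>.036)&(X[...,2]<.06)
    nn,L,st,ce=cv2.connectedComponentsWithStats(do.astype(np.uint8),connectivity=8)
    for k in range(1,nn):
        if st[k,4]>6: print(n,'dot',ce[k].round(0),X[L==k].mean(0).round(4))
    g=reg('jig')&(S<70)&(V>100)&(X[...,2]>.04)&(X[...,2]<.056);print(n,'blocktop',np.median(X[g][:,2]).round(4),rect(X[g]))
E
python3 meas.py
python3 - <<'E'
from h import *
for n,pts in {'top':{'blue':(470,223),'yel':(369,229),'cup':(257,285),'fig':(214,196)},'side':{'blue':(461,358),'yel':(369,277),'cup':(243,213),'fig':(309,172)}}.items():
    z=np.load(f'pics/{n}0.npz');X=cloud(n,z['d'])
    for k,(u,v) in pts.items(): print(n,k,X[v,u].round(3))
# block corners / jig corners by eye from crop (top): u=370+x/4.4
c=lambda x,y:(370+x/4.4,155+y/4.4)
for nm,(x,y),z in [('seam far',(253,134),.047),('seam near',(215,416),.047),('jigTL',(122,25),.015),('jigTR',(380,72),.015),('jigBL',(53,518),.015),('jigBR',(316,572),.015)]:
    print(nm,atz('top',*c(x,y),z).round(4))
for nm,(x,y),z in [('seam far',(548,206),.047),('seam near',(232,312),.047)]:
    print('side',nm,atz('side',330+x/4.2,255+y/4.2,z).round(4))
E
```

```text
top red [408. 173.] ztop 0.0788 c=[ 659.6 -172.6] wh=[41.7 14.6] ang=-29.0 n=111
top red [443. 258.] ztop 0.0787 c=[ 469.3 -233.8] wh=[41.6 16.1] ang=-32.3 n=140
top handle zt 0.1022 c=[515.9 194.4] wh=[52.9 25.8] ang=28.5 n=296
top tray zmed 0.0054 c=[514.2 194.1] wh=[109.5  89.5] ang=23.0 n=1215
top blue [422. 222.] z 0.0484 c=[ 556.2 -201.7] wh=[129.1   2.8] ang=-11.6 n=59
top blue [463. 227.] z 0.0419 c=[ 543.8 -295.4] wh=[41.3 19.1] ang=28.0 n=71
top dot [373. 237.] [ 0.5242 -0.0919  0.0384]
top dot [412. 244.] [ 0.5057 -0.1758  0.0482]
top dot [426. 246.] [ 0.4998 -0.2057  0.0477]
top blocktop 0.0476 c=[ 554.5 -202.8] wh=[204.3  66.7] ang=-5.2 n=1323
side red [455. 275.] ztop 0.0773 c=[ 659.9 -175.1] wh=[37.5 11.7] ang=-26.4 n=106
side red [394. 349.] ztop 0.0763 c=[ 468.2 -235.9] wh=[40.9 15.1] ang=-32.1 n=248
side handle zt 0.0992 c=[514.9 193.5] wh=[54.9 26.8] ang=28.8 n=199
side tray zmed 0.0041 c=[513.5 191.2] wh=[111.3  89.3] ang=23.1 n=679
side blue [397. 325.] z 0.0477 c=[ 515.8 -192.5] wh=[39.9  4. ] ang=-12.8 n=23
side blue [451. 371.] z 0.0403 c=[ 530.4 -304.8] wh=[17.1  6.1] ang=87.8 n=41
side blue [465. 375.] z 0.0396 c=[ 544.8 -323.5] wh=[25.2  7.2] ang=-16.2 n=53
side dot [368. 287.] [ 0.5316 -0.0931  0.0407]
side dot [386. 320.] [ 0.5056 -0.1751  0.0478]
side dot [395. 334.] [ 0.4997 -0.2049  0.0474]
side blocktop 0.0471 c=[ 556.1 -202.4] wh=[211.1  70. ] ang=-4.2 n=1948
top blue [ 0.545 -0.303  0.064]
top yel [ 0.536 -0.081  0.065]
top cup [0.416 0.153 0.106]
top fig [0.609 0.249 0.089]
side blue [ 0.545 -0.306  0.066]
side yel [ 0.532 -0.091  0.066]
side cup [0.405 0.159 0.105]
side fig [0.615 0.248 0.08 ]
seam far [ 0.6378 -0.2197  0.047 ]
seam near [ 0.4922 -0.1898  0.047 ]
jigTL [ 0.7103 -0.1625  0.015 ]
jigTR [ 0.6823 -0.3002  0.015 ]
jigBL [ 0.4474 -0.1117  0.015 ]
jigBR [ 0.4169 -0.244   0.015 ]
side seam far [ 0.6395 -0.2196  0.047 ]
side seam near [ 0.4929 -0.1887  0.047 ]
```

```bash
cat > go.py <<'E'
from h import *
import sys
def go(p,yaw,s=None):
    s=s or ctrl.get_state(); A=R.from_quat(s['tcp_rot']); y=np.radians(yaw)
    G=R.from_matrix(np.array([[np.cos(y),np.sin(y),0],[np.sin(y),-np.cos(y),0],[0,0,-1]]))
    return np.r_[A.inv().apply(np.array(p)-s['eef_pos'])*100,(A.inv()*G).as_rotvec()].round(3)
def show():
    s=ctrl.get_state();A=R.from_quat(s['tcp_rot']).as_matrix()
    print('t',round(s['time'],2),'p',s['eef_pos'].round(4),'yaw',np.degrees(np.arctan2(A[1,0],A[0,0])).round(2),'F',s['contact_force'].round(1),'T',s['wrist_torque'].round(2),'op',round(s['opening'],3),'ff',round(s['finger_force'],1),'q',s['qpos'].round(2))
if __name__=='__main__':
    show(); v=[float(x) for x in sys.argv[1:]]
    for i in range(0,len(v),4): print(v[i:i+4],go(v[i:i+3],v[i+3]).tolist())
E
python3 go.py .6605 -.1735 .23 151 .6605 -.1735 .053 151
```

```text
t 0.1 p [0.2215 0.637  0.2301] yaw 160.82 F [ 0.2  0.  -0.1] T [-0.01  0.01 -0.03] op 1.0 ff 0.0 q [ 1.09  0.29  1.58  0.    1.28 -0.15]
[0.6605, -0.1735, 0.23, 151.0] [-68.096, -62.128, 0.116, -0.002, -0.0, 0.171]
[0.6605, -0.1735, 0.053, 151.0] [-68.102, -62.091, 17.816, -0.002, -0.0, 0.171]
```

```bash
python3 -m crank '[[-68.1,-62.1,0,0,0,0.17],[-68.1,-62.1,0,0,0,0.17],[-68.1,-62.1,0,0,0,0.17],[-68.1,-62.1,0,0,0,0.17],[-68.1,-62.1,0,0,0,0.17],[-68.1,-62.1,0,0,0,0.17],[-68.1,-62.1,0,0,0,0.17],[-68.1,-62.1,0,0,0,0.17],[-68.1,-62.1,0,0,0,0.17],[-68.1,-62.1,0,0,0,0.17]]' 0.6; python3 go.py .6605 -.1735 .23 151
```

```text
time: 1.1
eef_pos: [0.4602, 0.196, 0.231]
tcp_rot: [0.25, 0.968, -0.0, -0.0]
contact_force: [0.6, 0.5, -0.2]
opening: 0.603
finger_force: 0.0
t 1.1 p [0.4602 0.196  0.231 ] yaw 151.08 F [ 0.6  0.5 -0.2] T [ 0.05 -0.06 -0.02] op 0.603 ff 0.0 q [ 0.2  -0.11  2.    0.    1.25 -0.87]
[0.6605, -0.1735, 0.23, 151.0] [-35.397, -22.657, 0.095, -0.0, -0.0, 0.001]
```

```bash
python3 -m crank '[[-35,-22.5,0,0,0,0],[-35,-22.5,0,0,0,0],[-35,-22.5,0,0,0,0],[-35,-22.5,0,0,0,0],[-35,-22.5,0,0,0,0],[-35,-22.5,0,0,0,0],[-35,-22.5,0,0,0,0],[-35,-22.5,0,0,0,0],[-35,-22.5,0,0,0,0],[-35,-22.5,0,0,0,0]]'; python3 go.py .6605 -.1735 .11 151 .6605 -.1735 .053 151
```

```text
time: 2.1
eef_pos: [0.6576, -0.1703, 0.2301]
tcp_rot: [0.251, 0.968, 0.0, -0.001]
contact_force: [-0.2, 0.4, 0.1]
opening: 0.6
finger_force: 0.0
t 2.1 p [ 0.6576 -0.1703  0.2301] yaw 150.9 F [-0.2  0.4  0.1] T [0.02 0.03 0.03] op 0.6 ff 0.0 q [-0.4   0.3   1.57  0.    1.28 -1.47]
[0.6605, -0.1735, 0.11, 151.0] [-0.429, -0.134, 12.005, -0.0, -0.002, -0.002]
[0.6605, -0.1735, 0.053, 151.0] [-0.439, -0.134, 17.705, -0.0, -0.002, -0.002]
```

```bash
python3 -m crank '[[-0.4,-0.1,4,0,0,0],[-0.4,-0.1,8,0,0,0],[-0.4,-0.1,11,0,0,0],[-0.4,-0.1,13,0,0,0],[-0.4,-0.1,15,0,0,0],[-0.4,-0.1,16.5,0,0,0],[-0.4,-0.1,17.6,0,0,0],[-0.4,-0.1,17.6,0,0,0]]' 
python3 -m crank '[[0,0,0,0,0,0],[0,0,0,0,0,0],[0,0,0,0,0,0],[0,0,0,0,0,0],[0,0,0,0,0,0]]' 0 40; python3 go.py .6605 -.1735 .053 151
```

```text
time: 2.9
eef_pos: [0.6593, -0.1698, 0.0536]
tcp_rot: [0.249, 0.968, 0.0, -0.002]
contact_force: [0.2, 0.8, -0.5]
opening: 0.599
finger_force: 0.0
time: 3.4
eef_pos: [0.6614, -0.1716, 0.0571]
tcp_rot: [0.25, 0.968, -0.0, 0.001]
contact_force: [-0.8, -0.2, 5.7]
opening: 0.179
finger_force: 42.4
t 3.4 p [ 0.6614 -0.1716  0.0571] yaw 151.07 F [-0.8 -0.2  5.7] T [0.04 0.23 0.03] op 0.179 ff 42.4 q [-0.4   0.48  1.66 -0.    1.   -1.47]
[0.6605, -0.1735, 0.053, 151.0] [-0.012, -0.21, 0.405, 0.0, 0.002, 0.001]
```

```bash
python3 -m crank '[[0,0.1,0,0,0,0.12],[0,0.1,0,0,0,0.24],[0,0.1,0,0,0,0.36],[0,0.1,0,0,0,0.48],[0,0.1,0,0,0,0.60],[0,0.1,0,0,0,0.72],[0,0.1,0,0,0,0.84],[0,0.1,0,0,0,0.96],[0,0.1,0,0,0,1.08],[0,0.1,0,0,0,1.16]]';python3 go.py;python3 -m crank '[[0,0,0,0,0,0.08],[0,0,0,0,0,0.12],[0,0,0,0,0,0.14],[0,0,0,0,0,0.14],[0,0,0,0,0,0.14]]'; python3 go.py
```

```text
time: 4.4
eef_pos: [0.6631, -0.1707, 0.0571]
tcp_rot: [0.741, 0.672, 0.001, 0.002]
contact_force: [3.0, 0.5, 2.7]
opening: 0.18
finger_force: 42.1
t 4.4 p [ 0.6631 -0.1707  0.0571] yaw 84.4 F [3.  0.5 2.7] T [-0.02 -0.35  0.08] op 0.18 ff 42.1 q [-0.4   0.48  1.66  0.    0.99 -0.3 ]
time: 4.9
eef_pos: [0.6633, -0.1706, 0.057]
tcp_rot: [0.784, 0.621, 0.002, 0.003]
contact_force: [5.0, 0.7, 3.8]
opening: 0.178
finger_force: 44.1
t 4.9 p [ 0.6633 -0.1706  0.057 ] yaw 76.8 F [5.  0.7 3.8] T [ 0.17 -0.76  0.94] op 0.178 ff 44.1 q [-0.4   0.48  1.66  0.    0.99 -0.17]
```

```bash
python3 -m crank '[[0,0,0,0,0,0.03],[0,0,0,0,0,0.05],[0,0,0,0,0,0.05]]'; python3 go.py;python3 -m crank '[[0,0,0,0,0,-0.03],[0,0,0,0,0,-0.03],[0,0,0,0,0,-0.03],[0,0,0,0,0,-0.03]]' 0.6;  python3 -m crank '[[0,0,-3,0,0,-0.03],[0,0,-6,0,0,0],[0,0,-9,0,0,0],[0,0,-9,0,0,0]]'; python3 go.py .469 -.2353 .147 148
```

```text
time: 5.2
eef_pos: [0.6633, -0.1706, 0.0571]
tcp_rot: [0.798, 0.603, 0.001, 0.003]
contact_force: [5.3, 0.4, 4.0]
opening: 0.179
finger_force: 59.6
t 5.2 p [ 0.6633 -0.1706  0.0571] yaw 74.19 F [5.3 0.4 4. ] T [ 0.21 -0.85  1.75] op 0.179 ff 59.6 q [-0.4   0.48  1.66 -0.    0.99 -0.12]
time: 5.6
eef_pos: [0.6601, -0.1702, 0.0544]
tcp_rot: [0.791, 0.611, -0.001, -0.001]
contact_force: [0.9, 0.1, -0.7]
opening: 0.604
finger_force: 0.0
time: 6.0
eef_pos: [0.6638, -0.1716, 0.1513]
tcp_rot: [0.791, 0.612, 0.002, 0.004]
contact_force: [0.5, -0.2, 0.3]
opening: 0.598
finger_force: 0.0
t 6.0 p [ 0.6638 -0.1716  0.1513] yaw 75.41 F [ 0.5 -0.2  0.3] T [-0.01 -0.02 -0.  ] op 0.598 ff 0.0 q [-0.4   0.37  1.62 -0.    1.14 -0.15]
[0.469, -0.2353, 0.147, 148.0] [-11.071, -17.251, 0.283, 0.007, 0.007, -1.267]
```

```bash
python3 -m crank '[[-11.1,-17.2,0,0,0,-1.27],[-11.1,-17.2,0,0,0,-1.27],[-11.1,-17.2,0,0,0,-1.27],[-11.1,-17.2,0,0,0,-1.27],[-11.1,-17.2,0,0,0,-1.27],[-11.1,-17.2,0,0,0,-1.27],[-11.1,-17.2,0,0,0,-1.27],[-11.1,-17.2,0,0,0,-1.27],[-11.1,-17.2,0,0,0,-1.27],[-11.1,-17.2,0,0,0,-1.27]]'
python3 - <<'E'
from h import *
snap('side','side1');snap('top','top1')
E
python3 meas.py 1 | grep red; python3 go.py .469 -.2353 .053 148
```

```text
time: 7.0
eef_pos: [0.4659, -0.2341, 0.1442]
tcp_rot: [0.274, 0.962, 0.0, -0.001]
contact_force: [0.4, -0.4, -0.1]
opening: 0.597
finger_force: 0.0
top red [408. 173.] ztop 0.0783 c=[ 660.6 -172.9] wh=[41.9 16.1] ang=80.6 n=124
side red [454. 276.] ztop 0.0773 c=[ 658.6 -174.1] wh=[40.1 12.3] ang=79.0 n=125
side red [394. 349.] ztop 0.0764 c=[ 468.1 -236. ] wh=[41.1 15.9] ang=-31.7 n=245
t 7.1 p [ 0.4662 -0.2342  0.1445] yaw 148.1 F [-0.1 -0.1  0.6] T [ 0.05 -0.07 -0.01] op 0.601 ff 0.0 q [-0.66  0.04  2.02  0.    1.08 -1.67]
[0.469, -0.2353, 0.053, 148.0] [-0.311, 0.054, 9.154, 0.0, -0.001, 0.002]
```

```bash
python3 -m crank '[[-0.3,0.05,3,0,0,0],[-0.3,0.05,5,0,0,0],[-0.3,0.05,7,0,0,0],[-0.3,0.05,8.3,0,0,0],[-0.3,0.05,9,0,0,0],[-0.3,0.05,9,0,0,0]]' 
python3 -m crank '[[0,0,0,0,0,0],[0,0,0,0,0,0],[0,0,0,0,0,0],[0,0,0,0,0,0],[0,0,0,0,0,0]]' 0 40; python3 go.py
python3 -m crank '[[0,0,0,0,0,0.12],[0,0,0,0,0,0.24],[0,0,0,0,0,0.36],[0,0,0,0,0,0.48],[0,0,0,0,0,0.60],[0,0,0,0,0,0.72],[0,0,0,0,0,0.84],[0,0,0,0,0,0.96],[0,0,0,0,0,1.08],[0,0,0,0,0,1.14]]';python3 go.py;python3 -m crank '[[0,0,0,0,0,0.06],[0,0,0,0,0,0.1],[0,0,0,0,0,0.1]]'; python3 go.py
```

```text
time: 7.7
eef_pos: [0.469, -0.2352, 0.0544]
tcp_rot: [0.274, 0.962, 0.0, -0.001]
contact_force: [-0.4, -0.2, 0.1]
opening: 0.6
finger_force: 0.0
time: 8.2
eef_pos: [0.4709, -0.2348, 0.0568]
tcp_rot: [0.274, 0.962, 0.001, 0.001]
contact_force: [2.2, 5.3, 2.6]
opening: 0.175
finger_force: 42.6
t 8.2 p [ 0.4709 -0.2348  0.0568] yaw 148.14 F [2.2 5.3 2.6] T [ 0.63 -0.3  -0.05] op 0.175 ff 42.6 q [-0.66  0.18  2.06  0.    0.9  -1.67]
time: 9.2
eef_pos: [0.4712, -0.2346, 0.0568]
tcp_rot: [0.751, 0.66, 0.002, 0.001]
contact_force: [4.0, 5.2, 1.1]
opening: 0.175
finger_force: 42.5
t 9.2 p [ 0.4712 -0.2346  0.0568] yaw 82.66 F [4.  5.2 1.1] T [ 0.78 -0.35  0.05] op 0.175 ff 42.5 q [-0.66  0.18  2.06  0.    0.9  -0.53]
time: 9.5
eef_pos: [0.4712, -0.2346, 0.0568]
tcp_rot: [0.781, 0.624, 0.002, 0.001]
contact_force: [5.0, 4.7, 1.4]
opening: 0.174
finger_force: 43.0
t 9.5 p [ 0.4712 -0.2346  0.0568] yaw 77.29 F [5.  4.7 1.4] T [ 0.92 -0.52  0.61] op 0.174 ff 43.0 q [-0.66  0.18  2.06  0.    0.9  -0.44]
```

```bash
python3 -m crank '[[0,0,0,0,0,0.03],[0,0,0,0,0,0.06],[0,0,0,0,0,0.06]]'; python3 go.py;python3 -m crank '[[0,0,0,0,0,-0.02],[0,0,0,0,0,-0.02],[0,0,0,0,0,-0.02],[0,0,0,0,0,-0.02]]' 0.6;  python3 -m crank '[[0,0,-4,0,0,-0.03],[0,0,-8,0,0,0],[0,0,-12,0,0,0],[0,0,-16,0,0,0],[0,0,-18,0,0,0]]'; python3 go.py .515 .194 .235 119 .515 .194 .235 28.6
```

```text
time: 9.8
eef_pos: [0.4712, -0.2353, 0.0569]
tcp_rot: [0.799, 0.602, 0.001, 0.002]
contact_force: [3.6, 4.0, 1.2]
opening: 0.178
finger_force: 62.4
t 9.8 p [ 0.4712 -0.2353  0.0569] yaw 73.97 F [3.6 4.  1.2] T [ 0.6  -0.53  0.88] op 0.178 ff 62.4 q [-0.66  0.18  2.06  0.    0.9  -0.38]
time: 10.2
eef_pos: [0.4693, -0.2359, 0.0554]
tcp_rot: [0.794, 0.608, -0.0, -0.0]
contact_force: [0.6, -0.3, -0.4]
opening: 0.6
finger_force: 0.0
time: 10.7
eef_pos: [0.4706, -0.2367, 0.2399]
tcp_rot: [0.794, 0.608, 0.001, 0.003]
contact_force: [0.7, -0.7, 0.8]
opening: 0.596
finger_force: 0.0
t 10.7 p [ 0.4706 -0.2367  0.2399] yaw 74.84 F [ 0.7 -0.7  0.8] T [ 0.06 -0.02  0.08] op 0.596 ff 0.0 q [-0.66 -0.05  1.93 -0.    1.26 -0.39]
[0.515, 0.194, 0.235, 119.0] [42.735, -6.98, 0.341, 0.005, 0.005, -0.771]
[0.515, 0.194, 0.235, 28.6] [42.735, -6.98, 0.341, 0.007, 0.0, 0.807]
```

```bash
python3 -m crank '[[42.7,-7,0,0,0,0.8],[42.7,-7,0,0,0,0.8],[42.7,-7,0,0,0,0.8],[42.7,-7,0,0,0,0.8],[42.7,-7,0,0,0,0.8],[42.7,-7,0,0,0,0.8],[42.7,-7,0,0,0,0.8],[42.7,-7,0,0,0,0.8],[42.7,-7,0,0,0,0.8],[42.7,-7,0,0,0,0.8]]' 0.7
python3 - <<'E'
from h import *
for n in('top','side'):
    X=cloud(n,np.load(f'pics/{n}0.npz')['d']);P=X.reshape(-1,3)
    for c,r in (((.408,.156),.08),((.613,.249),.05)):
        Q=P[(np.hypot(P[:,0]-c[0],P[:,1]-c[1])<r)&(P[:,2]>.04)]
        for lo,hi in((.04,.08),(.08,.11),(.115,.2)):
            q=Q[(Q[:,2]>lo)&(Q[:,2]<hi)]
            if len(q): print(n,c,lo,q.min(0).round(3),q.max(0).round(3),len(q))
E
python3 go.py .5152 .194 .24 28.6 .5152 .194 .055 28.6
```

```text
time: 11.7
eef_pos: [0.5129, 0.1989, 0.2352]
tcp_rot: [0.968, 0.253, 0.0, -0.001]
contact_force: [0.0, -0.5, -0.1]
opening: 0.699
finger_force: 0.0
top (0.408, 0.156) 0.04 [0.369 0.124 0.048] [0.431 0.172 0.078] 78
top (0.408, 0.156) 0.08 [0.371 0.126 0.081] [0.437 0.192 0.11 ] 785
top (0.408, 0.156) 0.115 [0.385 0.142 0.117] [0.428 0.18  0.181] 125
top (0.613, 0.249) 0.04 [0.602 0.24  0.04 ] [0.64  0.276 0.079] 169
top (0.613, 0.249) 0.08 [0.602 0.248 0.081] [0.628 0.263 0.102] 71
side (0.408, 0.156) 0.04 [0.368 0.121 0.04 ] [0.437 0.175 0.08 ] 505
side (0.408, 0.156) 0.08 [0.369 0.122 0.08 ] [0.437 0.188 0.11 ] 757
side (0.408, 0.156) 0.115 [0.383 0.139 0.115] [0.427 0.181 0.179] 356
side (0.613, 0.249) 0.04 [0.603 0.238 0.04 ] [0.637 0.272 0.08 ] 188
side (0.613, 0.249) 0.08 [0.603 0.244 0.081] [0.629 0.261 0.099] 61
t 11.7 p [0.5129 0.1989 0.2352] yaw 29.28 F [ 0.  -0.5 -0.1] T [-0.08  0.    0.01] op 0.699 ff 0.0 q [0.18 0.01 1.88 0.   1.25 1.24]
[0.5152, 0.194, 0.24, 28.6] [-0.035, 0.538, -0.481, -0.001, -0.0, 0.012]
[0.5152, 0.194, 0.055, 28.6] [-0.043, 0.559, 18.019, -0.001, -0.0, 0.012]
```

```bash
python3 -m crank '[[0,0.5,5,0,0,0.012],[0,0.5,9,0,0,0.012],[0,0.5,11,0,0,0.012],[0,0.5,12,0,0,0.012],[0,0.5,12,0,0,0.012]]'
python3 - <<'E'
from h import *
snap('side','side2');snap('top','top2')
E
python3 meas.py 2|grep -v dot; python3 go.py .5152 .194 .055 28.6
```

```text
time: 12.2
eef_pos: [0.5149, 0.1898, 0.1139]
tcp_rot: [0.97, 0.244, -0.002, -0.0]
contact_force: [-0.1, 0.1, -0.1]
opening: 0.701
finger_force: 0.0
top red [408. 173.] ztop 0.0783 c=[ 661.  -172.7] wh=[41.4 15.9] ang=80.4 n=120
top red [443. 258.] ztop 0.0786 c=[ 469.8 -234. ] wh=[43.4 14. ] ang=76.0 n=134
t 12.3 p [0.5168 0.1903 0.1167] yaw 28.32 F [-0.1 -0.4  0.7] T [-0.01  0.03 -0.  ] op 0.702 ff 0.0 q [ 0.17  0.14  1.97 -0.    1.03  1.25]
[0.5152, 0.194, 0.055, 28.6] [0.018, -0.406, 6.171, 0.001, -0.002, -0.005]Traceback (most recent call last):
  File "meas.py", line 21, in <module>
    P=X[yel];zt=np.percentile(P[:,2],90);T=P[P[:,2]>zt-.006];print(n,'handle zt',zt.round(4),rect(T))
                ~~~~~~~~~~~~~^^^^^^^^^^^
    return _quantile_unchecked(
        a, q, axis, out, overwrite_input, method, keepdims, weights)
    return _ureduce(a,
                    func=_quantile_ureduce_func,
    ...<5 lines>...
                    overwrite_input=overwrite_input,
                    method=method)
    r = func(a, **kwargs)
    result = _quantile(arr,
                       quantiles=q,
    ...<2 lines>...
                       out=out,
                       weights=wgt)
    slices_having_nans = np.isnan(arr[-1, ...])
                                  ~~~^^^^^^^^^
IndexError: index -1 is out of bounds for axis 0 with size 0
```

```bash
python3 -m crank '[[0,-0.4,1,0,0,0],[0,-0.4,2,0,0,0],[0,-0.4,3.5,0,0,0],[0,-0.4,4.8,0,0,0],[0,-0.4,5.8,0,0,0],[0,-0.4,6,0,0,0],[0,-0.4,6,0,0,0]]'; python3 go.py .5152 .194 .055 28.6
python3 -m crank '[[0,0,0,0,0,0],[0,0,0,0,0,0],[0,0,0,0,0,0],[0,0,0,0,0,0],[0,0,0,0,0,0]]' 0 80; python3 go.py .5152 .194 .055 28.6
```

```text
time: 13.0
eef_pos: [0.5134, 0.1939, 0.0545]
tcp_rot: [0.97, 0.245, -0.001, -0.0]
contact_force: [-0.1, -0.3, 0.0]
opening: 0.702
finger_force: 0.0
t 13.0 p [0.5134 0.1939 0.0545] yaw 28.35 F [-0.1 -0.3  0. ] T [ 0.05  0.01 -0.02] op 0.702 ff 0.0 q [ 0.18  0.23  2.   -0.    0.91  1.25]
[0.5152, 0.194, 0.055, 28.6] [0.159, 0.076, -0.051, -0.0, 0.001, -0.004]
time: 13.5
eef_pos: [0.5144, 0.1942, 0.0559]
tcp_rot: [0.97, 0.245, 0.001, 0.0]
contact_force: [1.0, -0.3, 0.7]
opening: 0.319
finger_force: 78.2
t 13.5 p [0.5144 0.1942 0.0559] yaw 28.35 F [ 1.  -0.3  0.7] T [-0.05 -0.16 -0.08] op 0.319 ff 78.2 q [0.18 0.23 2.   0.   0.91 1.25]
[0.5152, 0.194, 0.055, 28.6] [0.059, 0.049, 0.092, 0.001, -0.002, -0.004]
```

```bash
python3 -m crank '[[0,0,-1,0,0,0],[0,0,-3,0,0,0],[0,0,-6,0,0,0],[0,0,-9,0,0,0],[0,0,-12,0,0,0],[0,0,-14,0,0,0],[0,0,-15,0,0,0],[0,0,-15,0,0,0]]'; python3 go.py .4911 -.1892 .205 -11.6
```

```text
time: 14.3
eef_pos: [0.5143, 0.1941, 0.2067]
tcp_rot: [0.97, 0.245, 0.001, 0.0]
contact_force: [0.6, 0.3, -2.1]
opening: 0.314
finger_force: 78.7
t 14.3 p [0.5143 0.1941 0.2067] yaw 28.36 F [ 0.6  0.3 -2.1] T [ 0.01 -0.05 -0.01] op 0.314 ff 78.7 q [ 0.18  0.03  1.91 -0.    1.2   1.25]
[0.4911, -0.1892, 0.205, -11.6] [-20.246, 32.634, 0.154, -0.0, -0.002, 0.697]
```

Fz of -2.1 N matches the dresser's weight, so it is held. Carrying it slowly to the start of the seam.

```bash
python3 -m crank '[[-1,1.6,0,0,0,0.03],[-3,4.9,0,0,0,0.1],[-5.5,9,0,0,0,0.2],[-8,13,0,0,0,0.3],[-10.5,17,0,0,0,0.4],[-13,21,0,0,0,0.5],[-15.5,25,0,0,0,0.58],[-18,29,0,0,0,0.65],[-19.5,31.5,0,0,0,0.69],[-20.25,32.6,0,0,0,0.697]]'; python3 -m crank '[[0,0,2,0,0,0],[0,0,4,0,0,0],[0,0,6,0,0,0],[0,0,7,0,0,0],[0,0,7,0,0,0],[0,0,7,0,0,0]]'
python3 - <<'E'
from h import *
a,d=snap('side','side3');t,_=snap('top','top3')
c=np.hstack([cv2.resize(a[240:400,310:470],(400,400),interpolation=cv2.INTER_CUBIC),cv2.resize(t[155:285,360:490],(400,400),interpolation=cv2.INTER_CUBIC)])
cv2.imwrite('pics/c3.png',c)
E
python3 go.py .4911 -.1892 .1 -11.6
```

```text
time: 15.3
eef_pos: [0.489, -0.1911, 0.2032]
tcp_rot: [0.995, -0.103, -0.002, -0.001]
contact_force: [0.1, 0.4, -2.3]
opening: 0.315
finger_force: 79.2
time: 15.9
eef_pos: [0.4906, -0.1887, 0.1354]
tcp_rot: [0.995, -0.101, -0.0, -0.0]
contact_force: [0.9, 0.1, -2.1]
opening: 0.315
finger_force: 79.2
t 16.0 p [ 0.4912 -0.1892  0.1366] yaw -11.56 F [-0.7 -0.  -2.6] T [-0.   -0.04  0.01] op 0.321 ff 79.2 q [-0.56  0.06  2.02  0.    1.06  1.21]
[0.4911, -0.1892, 0.1, -11.6] [-0.021, -0.003, 3.655, 0.001, -0.002, 0.001]
```

View pics/c3.png

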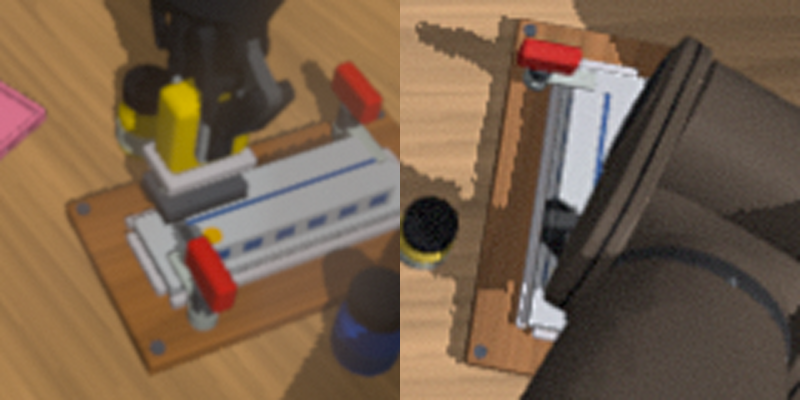

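The picture shows both arms across the ledges and the dresser upright above the start dots. Lowering it now.

```bash
python3 -m crank '[[0,0,1,0,0,0],[0,0,2,0,0,0],[0,0,2.8,0,0,0],[0,0,3.3,0,0,0],[0,0,3.5,0,0,0],[0,0,3.5,0,0,0]]'; python3 go.py; python3 -m crank '[[0,0,0.2,0,0,0],[0,0,0.4,0,0,0],[0,0,0.5,0,0,0],[0,0,0.5,0,0,0]]'; python3 go.py .5656 -.2045 .091 -11.6 .6401 -.2198 .091 -11.6
```

```text
time: 16.6
eef_pos: [0.4903, -0.1889, 0.1]
tcp_rot: [0.995, -0.101, -0.0, -0.0]
contact_force: [0.3, -0.2, -2.0]
opening: 0.322
finger_force: 79.2
t 16.6 p [ 0.4903 -0.1889  0.1   ] yaw -11.59 F [ 0.3 -0.2 -2. ] T [-0.03  0.07 -0.07] op 0.322 ff 79.2 q [-0.56  0.11  2.04 -0.    0.99  1.21]
time: 17.0
eef_pos: [0.491, -0.1893, 0.096]
tcp_rot: [0.995, -0.101, 0.001, 0.0]
contact_force: [-0.6, 0.9, 1.9]
opening: 0.32
finger_force: 79.4
t 17.0 p [ 0.491  -0.1893  0.096 ] yaw -11.58 F [-0.6  0.9  1.9] T [0.05 0.11 0.  ] op 0.32 ff 79.4 q [-0.56  0.12  2.04  0.    0.98  1.21]
[0.5656, -0.2045, 0.091, -11.6] [7.615, -0.012, 0.513, 0.001, -0.001, 0.0]
[0.6401, -0.2198, 0.091, -11.6] [15.22, -0.009, 0.524, 0.001, -0.001, 0.0]
```

```bash
python3 -m crank '[[0,0,0.2,0,0,0],[0,0,0.4,0,0,0],[0,0,0.5,0,0,0],[0,0,0.5,0,0,0]]'; python3 go.py .5656 -.2045 .091 -11.6 .6401 -.2198 .091 -11.6
```

```text
time: 17.4
eef_pos: [0.491, -0.1893, 0.0908]
tcp_rot: [0.995, -0.101, 0.001, 0.0]
contact_force: [0.0, 1.1, 4.5]
opening: 0.317
finger_force: 79.8
t 17.4 p [ 0.491  -0.1893  0.0908] yaw -11.59 F [0.  1.1 4.5] T [0.09 0.08 0.02] op 0.317 ff 79.8 q [-0.56  0.12  2.05  0.    0.97  1.21]
[0.5656, -0.2045, 0.091, -11.6] [7.617, -0.013, -0.011, 0.0, -0.001, 0.0]
[0.6401, -0.2198, 0.091, -11.6] [15.223, -0.011, -0.0, 0.0, -0.001, 0.0]
```

```bash
python3 -m crank '[[0.3,0,0,0,0,0],[0.8,0,0,0,0,0],[1.3,0,0,0,0,0],[1.8,0,0,0,0,0],[2.3,0,0,0,0,0],[2.8,0,0,0,0,0],[3.3,0,0,0,0,0],[3.8,0,0,0,0,0],[4.3,0,0,0,0,0],[4.8,0,0,0,0,0]]'; python3 go.py .6401 -.2198 .091 -11.6
```

```text
time: 18.4
eef_pos: [0.536, -0.1981, 0.0898]
tcp_rot: [0.995, -0.101, -0.003, -0.001]
contact_force: [-4.1, 1.7, 5.9]
opening: 0.315
finger_force: 80.0
t 18.4 p [ 0.536  -0.1981  0.0898] yaw -11.56 F [-4.1  1.7  5.9] T [ 0.23  0.91 -0.01] op 0.315 ff 80.0 q [-0.53  0.22  1.93 -0.    0.99  1.24]
[0.6401, -0.2198, 0.091, -11.6] [10.637, 0.035, -0.176, -0.001, 0.005, 0.001]
```

```bash
python3 -m crank '[[0.5,0,-0.05,0,0,0],[1,0,-0.1,0,0,0],[1.5,0,-0.1,0,0,0],[2,0,-0.1,0,0,0],[2.5,0,-0.1,0,0,0],[3,0,-0.1,0,0,0],[3.5,0,-0.1,0,0,0],[4,0,-0.1,0,0,0],[4.5,0,-0.1,0,0,0],[5,0,-0.1,0,0,0]]'; python3 go.py .6401 -.2198 .091 -11.6
```

```text
time: 19.4
eef_pos: [0.585, -0.2082, 0.0907]
tcp_rot: [0.995, -0.101, -0.003, -0.001]
contact_force: [-5.0, 1.1, 3.9]
opening: 0.316
finger_force: 80.0
t 19.4 p [ 0.585  -0.2082  0.0907] yaw -11.57 F [-5.   1.1  3.9] T [0.11 0.79 0.01] op 0.316 ff 80.0 q [-0.5   0.32  1.81 -0.    1.02  1.27]
[0.6401, -0.2198, 0.091, -11.6] [5.632, 0.031, -0.057, -0.001, 0.005, 0.001]
```

```bash
python3 -m crank '[[0.5,0,0,0,0,0],[1,0,0,0,0,0],[1.5,0,0,0,0,0],[2,0,0,0,0,0],[2.5,0,0,0,0,0],[3,0,0,0,0,0],[3.5,0,0,0,0,0],[4,0,0,0,0,0],[4.5,0,0,0,0,0],[5,0,0,0,0,0]]'; python3 -m crank '[[0.3,0,0,0,0,0],[0.4,0,0,0,0,0],[0.4,0,0,0,0,0]]'; python3 go.py .6401 -.2198 .091 -11.6
```

```text
time: 20.4
eef_pos: [0.6338, -0.2183, 0.0907]
tcp_rot: [0.995, -0.101, -0.003, -0.0]
contact_force: [-4.7, 0.6, 5.7]
opening: 0.317
finger_force: 80.0
time: 20.7
eef_pos: [0.6379, -0.2192, 0.0908]
tcp_rot: [0.995, -0.101, -0.002, -0.0]
contact_force: [-3.7, 0.6, 4.8]
opening: 0.319
finger_force: 80.0
t 20.7 p [ 0.6379 -0.2192  0.0908] yaw -11.56 F [-3.7  0.6  4.8] T [ 0.16  0.89 -0.02] op 0.319 ff 80.0 q [-0.48  0.42  1.67 -0.    1.05  1.29]
[0.6401, -0.2198, 0.091, -11.6] [0.23, 0.011, -0.024, -0.0, 0.005, 0.001]
```

```bash
python3 -m crank '[[0.2,0,0,0,0,0],[0.3,0,0,0,0,0],[0.3,0,0,0,0,0]]'; python3 go.py; python3 -m crank '[[0,0,-0.5,0,0,0],[0,0,-1.5,0,0,0],[0,0,-3,0,0,0],[0,0,-6,0,0,0],[0,0,-9,0,0,0],[0,0,-11,0,0,0],[0,0,-12,0,0,0],[0,0,-12,0,0,0]]'; python3 go.py .5144 .1942 .21 28.4
```

```text
time: 21.0
eef_pos: [0.6406, -0.2198, 0.0907]
tcp_rot: [0.995, -0.101, -0.003, -0.0]
contact_force: [-4.7, 1.2, 4.8]
opening: 0.322
finger_force: 80.0
t 21.0 p [ 0.6406 -0.2198  0.0907] yaw -11.56 F [-4.7  1.2  4.8] T [ 0.16  0.94 -0.01] op 0.322 ff 80.0 q [-0.48  0.43  1.66 -0.    1.05  1.29]
time: 21.8
eef_pos: [0.6433, -0.2205, 0.2137]
tcp_rot: [0.995, -0.101, 0.002, 0.001]
contact_force: [-0.3, 0.4, -2.1]
opening: 0.317
finger_force: 79.1
t 21.8 p [ 0.6433 -0.2205  0.2137] yaw -11.58 F [-0.3  0.4 -2.1] T [-0.02  0.14  0.04] op 0.317 ff 79.1 q [-0.48  0.31  1.58  0.    1.25  1.29]
[0.5144, 0.1942, 0.21, 28.4] [-20.954, -38.037, 0.242, 0.002, -0.004, -0.698]
```

```bash
python3 -m crank '[[-1,-1.8,0,0,0,-0.03],[-3,-5.4,0,0,0,-0.1],[-5.4,-9.7,0,0,0,-0.18],[-7.8,-14,0,0,0,-0.26],[-10.2,-18.4,0,0,0,-0.34],[-12.6,-22.8,0,0,0,-0.42],[-15,-27.2,0,0,0,-0.5],[-17.4,-31.6,0,0,0,-0.58],[-19.4,-35.2,0,0,0,-0.65],[-20.5,-37.2,0,0,0,-0.69]]';python3 -m crank '[[-0.45,-0.8,2,0,0,-0.01],[-0.45,-0.8,5,0,0,-0.01],[-0.45,-0.8,8,0,0,-0.01],[-0.45,-0.8,10,0,0,-0.01],[-0.45,-0.8,11,0,0,-0.01],[-0.45,-0.8,11,0,0,-0.01]]'; python3 go.py .5144 .1942 .056 28.4
```

```text
time: 22.8
eef_pos: [0.5137, 0.1883, 0.2093]
tcp_rot: [0.97, 0.244, -0.002, -0.001]
contact_force: [0.7, -0.2, -2.3]
opening: 0.318
finger_force: 79.2
time: 23.4
eef_pos: [0.5065, 0.1901, 0.0986]
tcp_rot: [0.969, 0.246, -0.003, -0.0]
contact_force: [0.1, -0.4, -2.4]
opening: 0.316
finger_force: 79.3
t 23.4 p [0.5065 0.1901 0.0986] yaw 28.52 F [ 0.1 -0.4 -2.4] T [-0.02 -0.01  0.04] op 0.316 ff 79.3 q [0.17 0.15 2.   0.   1.   1.24]
[0.5144, 0.1942, 0.056, 28.4] [0.915, 0.022, 4.253, -0.002, 0.005, 0.002]
```

```bash
python3 -m crank '[[0.4,0,0,0,0,0],[0.9,0,0.5,0,0,0],[0.9,0,1.5,0,0,0],[0.9,0,2.5,0,0,0],[0.9,0,3.3,0,0,0],[0.9,0,3.8,0,0,0],[0.9,0,4,0,0,0],[0.9,0,4,0,0,0]]'; python3 go.py .5144 .1942 .056 28.4
```

```text
time: 24.2
eef_pos: [0.5161, 0.1946, 0.0609]
tcp_rot: [0.969, 0.246, -0.0, -0.0]
contact_force: [-0.0, -0.2, -1.9]
opening: 0.319
finger_force: 79.3
t 24.2 p [0.5161 0.1946 0.0609] yaw 28.52 F [-0.  -0.2 -1.9] T [-0.01 -0.03 -0.01] op 0.319 ff 79.3 q [ 0.18  0.22  1.99 -0.    0.92  1.25]
[0.5144, 0.1942, 0.056, 28.4] [-0.166, -0.041, 0.486, -0.0, 0.001, 0.002]
```

```bash
python3 -m crank '[[0,0,0.2,0,0,0],[0,0,0.4,0,0,0],[0,0,0.5,0,0,0],[0,0,0.5,0,0,0],[0,0,0.5,0,0,0]]'; python3 go.py
```

```text
time: 24.7
eef_pos: [0.5165, 0.1947, 0.0565]
tcp_rot: [0.969, 0.246, 0.0, 0.0]
contact_force: [-0.1, -0.8, -2.2]
opening: 0.317
finger_force: 79.5
t 24.7 p [0.5165 0.1947 0.0565] yaw 28.52 F [-0.1 -0.8 -2.2] T [ 0.03 -0.01 -0.02] op 0.317 ff 79.5 q [ 0.18  0.23  2.   -0.    0.91  1.25]
```

```bash
python3 -m crank '[[0,0,0.1,0,0,0],[0,0,0.15,0,0,0],[0,0,0.15,0,0,0]]'; python3 go.py
```

```text
time: 25.0
eef_pos: [0.5165, 0.1947, 0.0552]
tcp_rot: [0.969, 0.246, 0.0, 0.0]
contact_force: [-1.7, -0.7, 2.4]
opening: 0.317
finger_force: 79.5
t 25.0 p [0.5165 0.1947 0.0552] yaw 28.52 F [-1.7 -0.7  2.4] T [-0.11  0.24 -0.  ] op 0.317 ff 79.5 q [ 0.18  0.23  2.   -0.    0.91  1.25]
```

```bash
python3 -m crank '[[0,0,-0.1,0,0,0],[0,0,-0.1,0,0,0]]' - 20; python3 -m crank '[[0,0,-0.1,0,0,0],[0,0,-0.1,0,0,0],[0,0,-0.1,0,0,0],[0,0,-0.1,0,0,0],[0,0,-0.1,0,0,0]]' 0.65; python3 -m crank '[[0,0,-1,0,0,0],[0,0,-3,0,0,0],[0,0,-6,0,0,0],[0,0,-10,0,0,0],[0,0,-14,0,0,0],[0,0,-17,0,0,0],[0,0,-17,0,0,0]]'; python3 go.py .33 .5 .26 60
```

```text
time: 25.2
eef_pos: [0.5165, 0.1947, 0.0561]
tcp_rot: [0.969, 0.246, 0.0, 0.0]
contact_force: [-1.3, -0.1, 0.8]
opening: 0.32
finger_force: 79.6
time: 25.7
eef_pos: [0.5164, 0.1947, 0.0568]
tcp_rot: [0.969, 0.246, 0.0, -0.0]
contact_force: [0.2, 0.1, 0.2]
opening: 0.65
finger_force: 0.0
time: 26.4
eef_pos: [0.5194, 0.1954, 0.2341]
tcp_rot: [0.969, 0.246, 0.006, 0.0]
contact_force: [0.0, 0.4, -0.2]
opening: 0.651
finger_force: 0.0
t 26.4 p [0.5194 0.1954 0.2341] yaw 28.53 F [ 0.   0.4 -0.2] T [-0.03 -0.06  0.01] op 0.651 ff 0.0 q [0.18 0.01 1.88 0.   1.24 1.25]
[0.33, 0.5, 0.26, 60.0] [-2.059, -35.802, -2.752, 0.007, -0.01, -0.549]
```

Clearing the view, then a check of the result.

```bash
python3 -m crank '[[-2,-35,-3,0,0,0],[-2,-35,-3,0,0,0],[-2,-35,-3,0,0,0],[-2,-35,-3,0,0,0],[-2,-35,-3,0,0,0],[-2,-35,-3,0,0,0],[-2,-35,-3,0,0,0],[-2,-35,-3,0,0,0],[-2,-35,-3,0,0,0],[-2,-35,-3,0,0,0]]'
python3 - <<'E'
from h import *
a,d=snap('side','side4');t,_=snap('top','top4')
f=lambda i:cv2.resize(i,(400,300),interpolation=cv2.INTER_CUBIC)
cv2.imwrite('pics/c4.png',np.vstack([np.hstack([f(a[160:280,220:380]),f(t[180:300,180:340])]),np.hstack([f(a[255:395,330:517]),f(t[155:290,340:520])])]))
E
python3 meas.py 4
```

```text
time: 27.4
eef_pos: [0.3318, 0.4918, 0.2562]
tcp_rot: [0.969, 0.246, -0.0, 0.001]
contact_force: [0.7, -0.0, -1.1]
opening: 0.648
finger_force: 0.0
top red [408. 173.] ztop 0.0779 c=[ 661.  -172.7] wh=[41.8 16. ] ang=76.0 n=125
top red [443. 258.] ztop 0.078 c=[ 469.6 -234.3] wh=[44.5 14.6] ang=78.6 n=130
top handle zt 0.1022 c=[518.5 195. ] wh=[55.  26.2] ang=29.8 n=306
top tray zmed 0.0052 c=[514.3 194.3] wh=[109.6  90.1] ang=23.1 n=1230
top blue [423. 217.] z 0.0477 c=[ 564.6 -203.2] wh=[145.2   3.7] ang=-12.0 n=73
top blue [464. 227.] z 0.0439 c=[ 543.1 -296.1] wh=[40.  19.5] ang=30.0 n=68
top dot [412. 243.] [ 0.5059 -0.1758  0.0483]
top dot [426. 246.] [ 0.4998 -0.2057  0.0477]
top blocktop 0.0476 c=[ 561.  -196.3] wh=[177.7  68.5] ang=-9.4 n=1307
side red [455. 277.] ztop 0.0775 c=[ 659.3 -175.6] wh=[39.5 12.1] ang=75.2 n=86
side red [394. 349.] ztop 0.0766 c=[ 468.1 -236.4] wh=[42.  15.1] ang=78.6 n=232
side handle zt 0.0993 c=[516.7 192.4] wh=[55.3 27.4] ang=31.7 n=208
side tray zmed 0.0042 c=[513.7 191.6] wh=[111.5  90. ] ang=23.2 n=682
side blue [398. 324.] z 0.0481 c=[ 517.1 -192.9] wh=[49.2  2.9] ang=-12.2 n=28
side blue [451. 371.] z 0.0403 c=[ 530.7 -305. ] wh=[15.6  5.4] ang=-86.7 n=41
side blue [464. 376.] z 0.0394 c=[ 544.  -323.7] wh=[23.9  6.2] ang=-17.3 n=52
side dot [369. 287.] [ 0.5323 -0.0936  0.0407]
side dot [386. 320.] [ 0.5059 -0.175   0.0473]
side dot [395. 334.] [ 0.5    -0.2046  0.0476]
side blocktop 0.0471 c=[ 554.9 -201.8] wh=[176.   62.4] ang=-6.6 n=1945
```

View pics/c4.png

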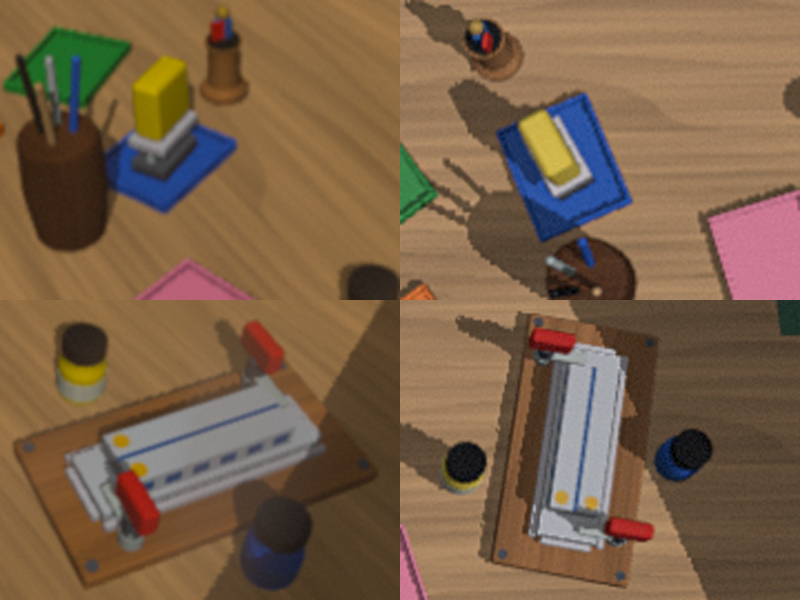

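The picture shows the dresser upright in the blue tray, both clamps home across the ledges, and the pots, cup and figure where they were.

```bash
python3 -c "
from plant import ctrl
print(ctrl.sign_off())"
```

```text
the job is handed in; nothing more can be done
None
```

The job is handed in with no verdict returned: both clamps are turned to their stops, the whole seam was dressed in one stroke at about half the spring's travel, and the dresser is upright in its blue tray with nothing else disturbed.

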